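Flip the travel catch back and open the carving drawer

ROBOT

A 7-joint arm with a two-finger parallel gripper is mounted at the origin on the work surface. World frame = base frame: x ahead of the robot, y to its left, z up, the work surface at z = 0. Lengths are in mm, angles in rad, forces in N, time in s.
With the tool pointing down it reaches from about 400 to 875 mm from the base axis. Payload 4.4 kg.
Tool frame: the origin (TCP) lies midway between the tips of the shut fingers; the grasp point (between the pads) lies 19 mm behind it (ctrl.pinch_z is the distance from the TCP to the grasp point, in mm); z points along the fingers, y is the line along which they close (so a half turn about z gives the same grasp; the last joint's range is limited). The gripper opens to 85 mm and grips with 20 to 120 N. Pads are 22 mm wide; open, the fingers measure 114 mm over their backs; the gripper's body (76 mm by 85 mm) begins 54 mm behind the grasp point. The pads swing forward as they close: fully open they stand 13 mm farther back than shut.
Start: joints at [1.126, 0.628, 0.038, 1.517, -0.027, 0.996, -0.02], TCP at [240.402, -603.924, 231.313] pointing down, gripper open.
Joint ranges: [-3.06, 3.06], [-0.37, 2.12], [-1.25, 1.32], [0.18, 2.47], [-1.1, 4.24], [0.23, 1.98], [-2.94, 2.94]. Speed limits (rad/s): [2.57, 2.57, 3.14, 3.14, 3.14, 3.14, 3.14].

INTERFACE

Orientations are given as [roll, pitch, yaw] about the fixed x, y, z axes, in that order (R = Rz(yaw) Ry(pitch) Rx(roll)).
In Python, from cell import read_state, cams, order, ctrl gives the robot as it stands.
- The arm moves only by the tool move_arm, never from a script. Its argument "targets" is text: rows parted by semicolons, each of 7 numbers parted by spaces: the gripper's target within -1 to 1 (fully open at 1, half-way at 0, shut at -1), then the shift along the tool's x, y, z in cm, then the turn, a rotation vector about the tool's x, y, z in degrees. A call has 1 to 5 rows; each row shifts and turns the commanded pose from where the row before left it, along the tool's axes as they then stand; what a row does not reach is not made up. A row lasts 1/12 s, in which the tool goes at most 41.7 mm and 7.16 degrees, less where a joint would pass 70% of its speed; a pose out of reach is approached as far as the arm can. A call with a gripper value outside its range is refused whole. The fingers move at their own pace and stop on an object; the grip force is fixed at half the most. Time passes only in rows, so rows that do not move let the fingers close. It gives the time, the measured TCP pose, the force, the opening and the grip force at its end, in the units of the state.
- read_state(): the state, without advancing time (a new reading comes with each control period).
- cams.get_image(name): name is "side" or "top" or "wrist"; returns a dict with "color" (480x640x3 uint8, red, green, blue), "fovy" (degrees; the focal length in pixels is half the picture's height over the tangent of half this angle, whatever the lens; pixels are square), "cx", "cy" (the principal point, pixels), "rvec" (rotation vector, rad) and "tvec" (3), from world to camera coordinates, as OpenCV has them. Camera axes: x right, y down, z forward; pixel columns grow to the right and rows downward; lengths in mm; the calibration is good to about 2 mm. A picture is of the moment at which its call begins. There is no depth.
- order.finish_job(): hands the job in; it is judged then, once.
The state is a dict: "clock": time; "qpos": joint angles; "qd": joint speeds; "tau": joint torques, N m; "eef_pos": TCP position; "tool_rot": TCP orientation; "force": force on the tool from outside, world axes, zero at the start; "torque": the same for the moment, N m; "width": finger opening in mm; "gripper_force": force on a finger pad.
Only numpy, scipy, OpenCV 4.12 (cv2) and the standard library are available. Lean on these libraries where they do the work, as an engineer would, in place of code of your own. Each camera call takes 0.05 s, during which the arm holds its last target. There are 200 camera calls.

TASK

The carving tools are in the little drawer unit on the kitchen table, and its drawer is locked by the steel flip-over catch that hooks over the top edge of the drawer front. Flip the catch right back so that it lies open on the unit's top, then pull the drawer by its handle all the way out to its stop and leave it open. Do not shift or tip the tin, plate, glass and jar that stand around.

Things in the scene. Friction and masses are not known exactly. Their poses are not given: they have to be found in the camera images.
- unit: Pine drawer unit fixed to the table, 300 mm deep (x), 340 mm wide (y), 110 mm high, with one drawer. Origin: centre of its underside, on the table; the drawer opens along its -x, which points roughly to the robot; z up. The unit never moves; its place and heading (about +-0.25 rad) differ from run to run.
- drawer (a joint): How far the drawer is out along the unit's -x, m: 0 shut, 0.120 at its end stop. Shut, its white front panel (340 mm wide) spans x = -162 to -150 mm of the unit's frame; its top edge is 128 mm above the table, 18 mm above the unit's top. The slide needs about 2.5 N plus 12 N per m/s, has no spring and stays where left. With the catch down the drawer moves only about 4 mm.
- drawer_handle (a point): Middle of the drawer's steel bar handle: round bar 12 mm thick, 172 mm long, along the unit's y, on two 10 mm posts +-70 mm from its middle. Its axis is 95 mm above the table and 40 mm in front of the panel: the gap behind the bar is 34 mm, open from above. In the unit's frame x = -202 mm, y = 0 when shut. Moves with the drawer.
- catch (a joint): Angle of the catch, rad: 0 is down, hooked over the drawer front (start); it swings up and back, away from the robot, to its stop at 2.0, lying open on the unit's top. The hinge is almost free: let go before about 0.7 the catch falls back down, beyond that it falls open by itself. The drawer is free past about 0.4. Pulling the drawer does not lift the catch.
- catch_hinge (a point): Hinge axis of the catch, parallel to the unit's y, 7 mm above the unit's top (117 mm above the table) at x = -140 mm in the unit's frame; its place along the front (y in the unit's frame) differs from run to run, within +-75 mm.
- catch_nose (a point): Lower end of the catch's upright plate, hooked down in front of the drawer panel: middle of the plate's lower edge, 31 mm in front of the hinge and 118 mm above the table when down. An arm 7 mm thick, its top 22 mm above the hinge, joins hinge and plate over the panel's top edge. Moves with the catch.
- catch_tab (a point): Middle of the top edge of the catch's thumb tab. The catch is a steel bracket 32 mm wide; the upper 43 mm of its upright plate (10 mm thick, 64 mm high) are the tab, free on all sides. Catch down: 31 mm in front of the hinge (towards the robot), 65 mm above it, 182 mm above the table. Push the tab away from the robot to open. Open, the catch rises at most 42 mm above the unit's top.
- roasting_tin: Bystander: open dark steel roasting tin, 300 x 220 x 55 mm, loose on the table to the unit's -y side. Origin: centre of its underside.
- plate: Bystander: white dinner plate, 230 mm across, 22 mm high, loose on the table to the unit's +y side. Origin: centre of its underside.
- beer_glass: Bystander: empty beer glass, 72 mm across, 150 mm high, loose on the table to the unit's +y side, farther from the robot than the plate. Origin: centre of its underside.
- mustard_jar: Bystander: closed amber jar, 64 mm across, 85 mm high, standing loose on the middle of the unit's top, clear of the open catch. Origin: centre of its underside.

How it is judged:
By the outcome, as a careful person would: the job done as asked, in the order asked, and still so for the second after the job is handed in, with the robot touching nothing.
It also fails if it takes over 43 s, if anything falls off the work surface, if the arm or the gripper's body presses on something with over 40 N, if the wrist force passes 120 N, or if a joint passes its speed limit or range.

## Working session

There is one attempt and no reset: what is moved stays moved. The work goes in short steps, Python scripts to look and compute and a tool call to move; the robot and the scene stay as the last step left them, time stands still between calls to the robot, and variables do not carry over. Pictures are saved under pics/ and viewed, at most 10 in all, crops included, and the job is handed in when it is done.

Besides the shell and the picture viewer there is one more tool, called after "Request:" in YAML: its name, and indented under it one key for each argument. move_arm: Moves the arm, as the interface text tells. Its arguments: {"type":"object","properties":{"targets":{"type":"string"}},"required":["targets"]}

```bash
mkdir -p pics; ls; python3 - <<'E'
from cell import read_state, cams, order, ctrl
import cv2
print(read_state(), ctrl.pinch_z)
for n in ("top","side"):
    d=cams.get_image(n); cv2.imwrite(f"pics/{n}0.png",d["color"][:,:,::-1]); print({k:v for k,v in d.items() if k!="color"})
E
```

```text
pics
{'clock': 0.0, 'qpos': array([ 1.12621224,  0.629332  ,  0.03839852,  1.51835826, -0.02703851,
        0.99632364, -0.02003399]), 'qd': array([0.00097734, 0.00030161, 0.00146444, 0.00199459, 0.00047637,
       0.00014788, 0.00174897]), 'tau': array([-1.80089861e-03, -5.63397145e+01,  1.22512210e+00, -1.93443435e+01,
        1.09005219e-02,  1.04663594e-02, -7.66364423e-06]), 'eef_pos': array([ 240.19309217, -603.31676114,  230.40056645]), 'tool_rot': array([-3.13968721e+00, -3.33360441e-05,  3.78764463e-01]), 'force': array([-0.79420943,  0.0294244 , -0.13685895]), 'torque': array([0.01687579, 0.02179625, 0.00776683]), 'gripper_force': 0.0, 'width': 85.58657581187036} 18.700000000000003
{'fovy': 48.943909052595096, 'cx': 325.7631256566647, 'cy': 239.28372544760992, 'rvec': array([ 2.10293452, -2.15203542,  0.17526658]), 'tvec': array([  28.0678433 ,  638.19158743, 1296.88469721])}
{'fovy': 43.38115726526313, 'cx': 321.20780220551103, 'cy': 233.67957516463184, 'rvec': array([ 0.62773726, -2.71948982,  1.01555146]), 'tvec': array([ 580.94271142,  311.06628362, 1196.70659789])}
```

View pics/top0.png

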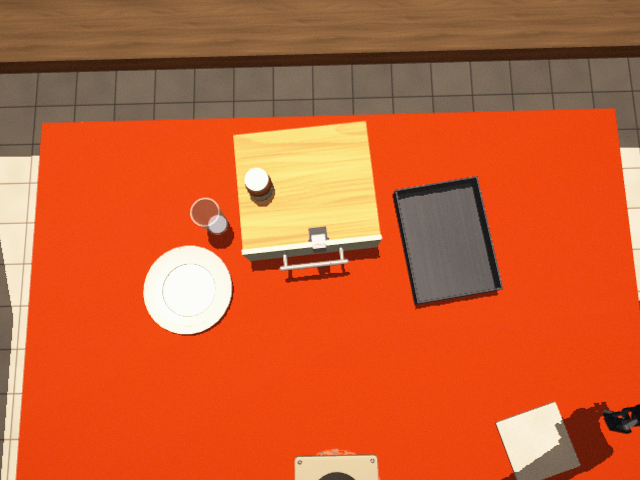

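View pics/side0.png

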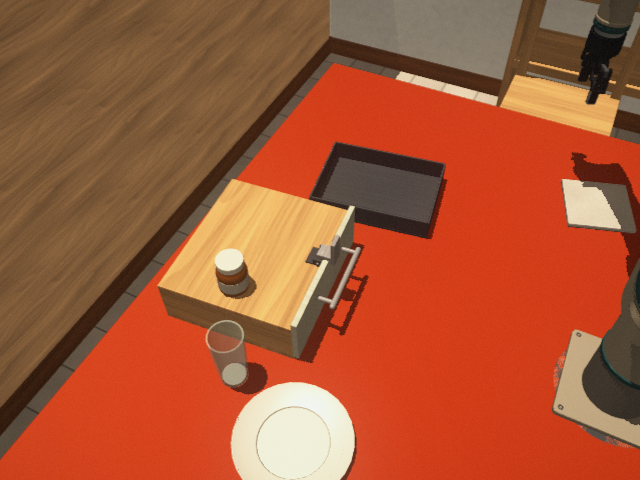

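The top view shows the unit at about (235..380, 122..260), with the catch near (318,238), the handle from (282,266) to (348,262), the jar at (257,183), the glass at (210,218), the plate at (188,290) and the tin at (447,240). I'll enlarge the front.

```bash
python3 - <<'E'
import cv2,numpy as np
a=cv2.imread("pics/top0.png")[222:278,232:392]; b=cv2.imread("pics/side0.png")[200:320,280:380]
a=cv2.resize(a,None,fx=5,fy=5,interpolation=cv2.INTER_CUBIC)
b=cv2.resize(b,None,fx=5,fy=5,interpolation=cv2.INTER_CUBIC)
cv2.imwrite("pics/ca.png",a);cv2.imwrite("pics/cb.png",b)
E
```

```text
(no output)
```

View pics/ca.png

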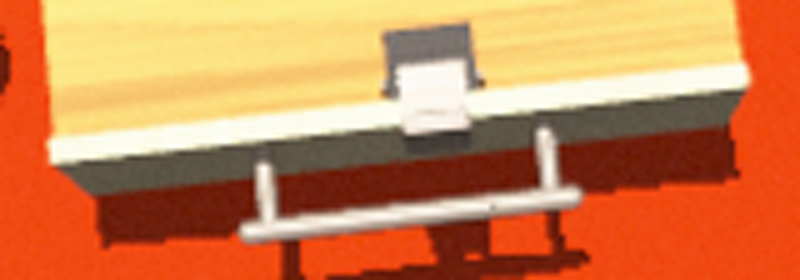

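View pics/cb.png

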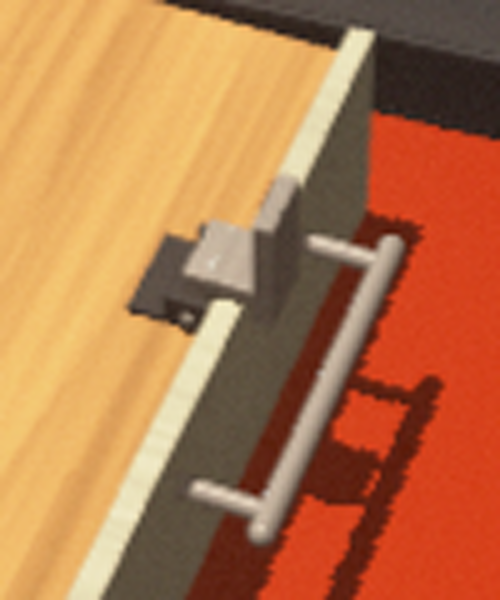

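Top crop: front-edge corners of the panel at full-image px (242.4,254.6) and (381,240.2), handle ends (281,268.6) and (347.6,261.2), and tab top front edge (312.4,248.6)–(325.6,247.4). Side crop: far panel corner (355,206.6), handle ends (359.6,248) and (332.4,307), and tab top middle about (335.6,240).

```bash
cat > h.py <<'E'
import numpy as np, cv2
from scipy.spatial.transform import Rotation as R
CAL={"top":(48.943909052595096,325.7631256566647,239.28372544760992,[2.10293452,-2.15203542,0.17526658],[28.0678433,638.19158743,1296.88469721]),
"side":(43.38115726526313,321.20780220551103,233.67957516463184,[0.62773726,-2.71948982,1.01555146],[580.94271142,311.06628362,1196.70659789])}
def proj(n,P):
    f,cx,cy,r,t=CAL[n]; f=240/np.tan(np.radians(f)/2)
    return cv2.projectPoints(np.array(P,float).reshape(-1,3),np.array(r),np.array(t),np.array([[f,0,cx],[0,f,cy],[0,0,1.]]),None)[0].reshape(-1,2)
def u2w(p,P):
    P=np.array(P,float).reshape(-1,3); return P@R.from_euler("z",p[2]).as_matrix().T+[p[0],p[1],0]
E
python3 - <<'E'
from h import *
from scipy.optimize import least_squares
def pts(c): return {"top":([[-162,170,128],[-162,-170,128],[150,170,110],[150,-170,110],[-202,86,95],[-202,-86,95],[-176,c+16,182],[-176,c-16,182]],
 [[242.4,254.6],[381,240.2],[235,135],[366,122],[281,268.6],[347.6,261.2],[312.4,248.6],[325.6,247.4]]),
 "side":([[-162,-170,128],[-202,-86,95],[-202,86,95],[-171,c,182]],[[355,206.6],[359.6,248],[332.4,307],[335.6,240]])}
def res(p): return np.concatenate([(proj(n,u2w(p,a))-np.array(b)).ravel() for n,(a,b) in pts(p[3]).items()])
s=least_squares(res,[650,50,0,0],x_scale=[100,100,.1,10],loss="soft_l1");p=s.x
print(p); print(res(p).reshape(-1,2).round(1))
for q in ([-202,0,95],[-171,p[3],182],[-140,p[3],117]): print(u2w(p,q))
E
```

```text
[ 7.69121220e+02  5.85004328e+01  8.35823833e-02 -1.63761553e+01]
[[ 0.3 -0.1]
 [ 1.5 -0.6]
 [-0.8  0.1]
 [ 0.7 -0.7]
 [-0.9  0.2]
 [ 1.8  0.2]
 [ 0.2  0.7]
 [ 0.8  0.5]
 [ 0.3  0.3]
 [-0.2 -0. ]
 [-1.   2.1]
 [-0.5  1. ]]
[[567.82639638  41.63644273  95.        ]]
[[600.08534112  27.90549428 182.        ]]
[[630.97712092  30.49353236 117.        ]]
```

```bash
cat >> h.py <<'E'
U=[769.1,58.5,0.0836]
def plan(unit_pt,n,g,yaw=U[2]+np.pi/2):
    from cell import read_state
    s=read_state(); p=s["eef_pos"]; R0=R.from_euler("xyz",s["tool_rot"])
    T=u2w(U,unit_pt)[0]; R1=R.from_euler("xyz",[np.pi,0,yaw]); w=(R0.inv()*R1).as_rotvec(degrees=True)
    print("at",p.round(1),"to",T.round(1),"rotvec",w.round(2),"clock",s["clock"])
    for k in range(n):
        Rk=R0*R.from_rotvec(w*k/n,degrees=True)
        print(g,*(Rk.inv().apply((T-p)/n)/10).round(2),*(w/n).round(2),end="; " if k%5<4 else "\n")
E
python3 -c "
from h import *
plan([-226,-16.4,163],20,-1)"
```

```text
at [ 240.2 -603.4  230.5] to [545.3  23.3 163. ] rotvec [-8.000e-02 -6.000e-02 -7.309e+01] clock 0.1
-1 2.58 -2.35 0.34 -0.0 -0.0 -3.65; -1 2.72 -2.18 0.34 -0.0 -0.0 -3.65; -1 2.85 -2.0 0.34 -0.0 -0.0 -3.65; -1 2.98 -1.81 0.34 -0.0 -0.0 -3.65; -1 3.08 -1.62 0.34 -0.0 -0.0 -3.65
-1 3.18 -1.42 0.34 -0.0 -0.0 -3.65; -1 3.27 -1.22 0.34 -0.0 -0.0 -3.65; -1 3.34 -1.0 0.34 -0.0 -0.0 -3.65; -1 3.39 -0.79 0.34 -0.0 -0.0 -3.65; -1 3.44 -0.57 0.34 -0.0 -0.0 -3.65
-1 3.47 -0.35 0.34 -0.0 -0.0 -3.65; -1 3.48 -0.13 0.34 -0.0 -0.0 -3.65; -1 3.48 0.09 0.34 -0.0 -0.0 -3.65; -1 3.47 0.31 0.34 -0.0 -0.0 -3.65; -1 3.44 0.53 0.34 -0.0 -0.0 -3.65
-1 3.4 0.75 0.34 -0.0 -0.0 -3.65; -1 3.35 0.97 0.34 -0.0 -0.0 -3.65; -1 3.28 1.18 0.34 -0.0 -0.0 -3.65; -1 3.2 1.39 0.34 -0.0 -0.0 -3.65; -1 3.1 1.59 0.34 -0.0 -0.0 -3.65
```

Request:
move_arm:
  targets: "-1 2.6 -2.3 0.3 0 0 -3.7; -1 2.7 -2.2 0.3 0 0 -3.7; -1 2.8 -2.0 0.3 0 0 -3.7; -1 3.0 -1.8 0.3 0 0 -3.7; -1 3.1 -1.6 0.3 0 0 -3.7"

```text
clock: 0.52
eef_pos: [316.8, -445.9, 215.9]
tool_rot: [-3.141, -0.0, 0.705]
force: [0.9, 0.6, 0.2]
width: 25.5
gripper_force: 0.0
```

Request:
move_arm:
  targets: "-1 3.2 -1.4 0.3 0 0 -3.7; -1 3.3 -1.2 0.3 0 0 -3.7; -1 3.3 -1.0 0.3 0 0 -3.7; -1 3.4 -0.8 0.3 0 0 -3.7; -1 3.4 -0.6 0.3 0 0 -3.7"

```text
clock: 0.93
eef_pos: [392.2, -289.2, 201.1]
tool_rot: [-3.141, -0.0, 1.028]
force: [1.1, 0.7, -0.5]
width: -0.2
gripper_force: 0.0
```

Request:
move_arm:
  targets: "-1 3.5 -0.4 0.3 0 0 -3.6; -1 3.5 -0.1 0.3 0 0 -3.6; -1 3.5 0.1 0.3 0 0 -3.6; -1 3.5 0.3 0.3 0 0 -3.6; -1 3.4 0.5 0.3 0 0 -3.6"

```text
clock: 1.35
eef_pos: [467.3, -131.4, 186.1]
tool_rot: [-3.141, -0.0, 1.342]
force: [1.0, 0.1, 0.9]
width: -0.1
gripper_force: 0.0
```

```bash
python3 -c "
from h import *
plan([-226,-16.4,163],5,-1)"
```

```text
at [ 467.3 -131.4  186.1] to [545.3  23.3 163. ] rotvec [ -0.02  -0.   -17.91] clock 1.35
-1 3.37 0.82 0.46 -0.0 -0.0 -3.58; -1 3.31 1.02 0.46 -0.0 -0.0 -3.58; -1 3.24 1.23 0.46 -0.0 -0.0 -3.58; -1 3.16 1.43 0.46 -0.0 -0.0 -3.58; -1 3.06 1.62 0.46 -0.0 -0.0 -3.58
```

Request:
move_arm:
  targets: "-1 3.4 0.8 0.4 0 0 -3.5; -1 3.3 1.0 0.4 0 0 -3.5; -1 3.2 1.2 0.4 0 0 -3.5; -1 3.1 1.4 0.4 0 0 -3.5; -1 3.0 1.5 0.4 0 0 -3.5"

```text
clock: 1.77
eef_pos: [544.1, 21.5, 165.9]
tool_rot: [-3.141, 0.0, 1.647]
force: [0.9, 0.2, 0.8]
width: -0.1
gripper_force: 0.0
```

```bash
python3 - <<'E'
from h import *
plan([-226,-16.4,163],1,-1)
plan([-141,-16.4,163],10,-1)
from cell import cams
a=cams.get_image("top")["color"][200:300,250:383,::-1]; b=cams.get_image("side")["color"][170:270,280:413,::-1]
cv2.imwrite("pics/p1.png",cv2.resize(np.hstack([a,b]),None,fx=3,fy=3,interpolation=cv2.INTER_CUBIC))
E
```

```text
at [544.1  21.5 165.9] to [545.3  23.3 163. ] rotvec [-0.02  0.   -0.41] clock 1.7667
-1 0.17 0.13 0.29 -0.02 0.0 -0.41; at [544.1  21.5 165.9] to [630.   30.4 163. ] rotvec [-0.02  0.   -0.41] clock 1.7667
-1 0.02 0.86 0.03 -0.0 0.0 -0.04; -1 0.02 0.86 0.03 -0.0 0.0 -0.04; -1 0.02 0.86 0.03 -0.0 0.0 -0.04; -1 0.02 0.86 0.03 -0.0 0.0 -0.04; -1 0.02 0.86 0.03 -0.0 0.0 -0.04
-1 0.02 0.86 0.03 -0.0 0.0 -0.04; -1 0.02 0.86 0.03 -0.0 0.0 -0.04; -1 0.02 0.86 0.03 -0.0 0.0 -0.04; -1 0.02 0.86 0.03 -0.0 0.0 -0.04; -1 0.02 0.86 0.03 -0.0 0.0 -0.04
```

View pics/p1.png

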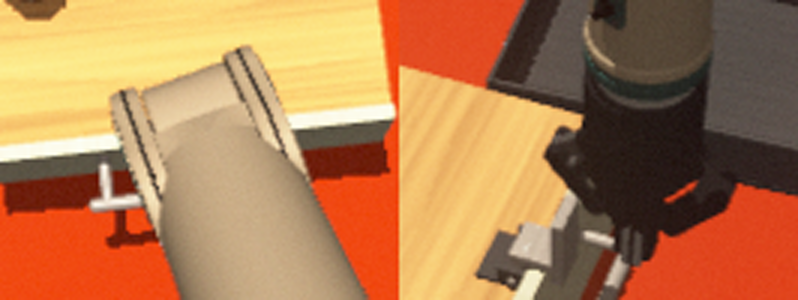

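Side half: the shut fingertips (about 635,250) stand in front of the tab (565,220), in line with it, with the knuckles well above. Pushing now.

Request:
move_arm:
  targets: "-1 0.1 1.0 0.2 0 0 -0.4; -1 0 1.0 0 0 0 0; -1 0 0.8 0 0 0 0; -1 0 0.8 0 0 0 0; -1 0 0.8 0 0 0 0"

```text
clock: 2.28
eef_pos: [587.7, 23.8, 164.2]
tool_rot: [-3.141, 0.0, 1.65]
force: [-0.6, -0.7, 0.1]
width: 0.1
gripper_force: 0.4
```

Request:
move_arm:
  targets: "-1 0 0.8 0 0 0 0; -1 0 0.8 0 0 0 0; -1 0 0.8 0 0 0 0; -1 0 0.8 0 0 0 0; -1 0 0.8 0 0 0 0"

```text
clock: 2.7
eef_pos: [628.3, 27.7, 164.5]
tool_rot: [3.141, -0.0, 1.651]
force: [0.3, -1.3, 0.1]
width: -0.2
gripper_force: 0.0
```

```bash
python3 - <<'E'
from h import *
plan([-130,-16.4,163],3,-1)
from cell import cams
a=cams.get_image("side")["color"][180:300,250:410,::-1]
cv2.imwrite("pics/p2.png",cv2.resize(a,None,fx=3,fy=3,interpolation=cv2.INTER_CUBIC))
E
```

```text
at [628.3  27.7 164.5] to [640.9  31.3 163. ] rotvec [ 0.03 -0.   -0.19] clock 2.7
-1 0.09 0.43 0.05 0.01 -0.0 -0.06; -1 0.09 0.43 0.05 0.01 -0.0 -0.06; -1 0.09 0.43 0.05 0.01 -0.0 -0.06;
```

View pics/p2.png

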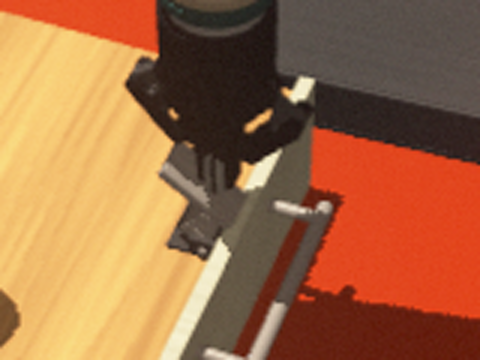

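Picture: the tab (about 185,175) has swung behind the fingers, past the hinge and falling open. I'll give it a little more push, then back out and up, part-opening the gripper.

Request:
move_arm:
  targets: "-1 0.1 0.5 0 0 0 0; -1 0.1 0.5 0 0 0 0; -1 0 0 0 0 0 0; -1 0 -0.5 -1.5 0 0 0; -1 0 -1.5 -1.5 0 0 0"

```text
clock: 3.17
eef_pos: [617.4, 29.0, 194.4]
tool_rot: [-3.141, -0.0, 1.651]
force: [0.3, -0.3, -0.6]
width: -0.0
gripper_force: 0.0
```

```bash
python3 -c "
from h import *
plan([-202,0,180],5,-0.3)"
```

```text
at [617.4  29.  194.4] to [567.8  41.6 180. ] rotvec [-0.03 -0.03 -0.19] clock 3.1667
-0.3 0.33 -0.97 0.29 -0.01 -0.01 -0.04; -0.3 0.33 -0.97 0.29 -0.01 -0.01 -0.04; -0.3 0.33 -0.97 0.29 -0.01 -0.01 -0.04; -0.3 0.33 -0.97 0.29 -0.01 -0.01 -0.04; -0.3 0.33 -0.97 0.29 -0.01 -0.01 -0.04
```

Request:
move_arm:
  targets: "-0.3 0.3 -1.0 0.3 0 0 0; -0.3 0.3 -1.0 0.3 0 0 0; -0.3 0.3 -1.0 0.3 0 0 0; -0.3 0.3 -1.0 0.3 0 0 0; -0.3 0.4 -1.0 0.3 0 0 -0.2"

```text
clock: 3.58
eef_pos: [565.2, 40.4, 180.5]
tool_rot: [3.141, 0.001, 1.654]
force: [0.3, -0.0, 0.5]
width: 30.2
gripper_force: 0.0
```

```bash
python3 - <<'E'
from h import *
from cell import cams,read_state
print(read_state()["width"])
plan([-202,0,76],10,-0.3)
a=cams.get_image("side")["color"][180:330,250:410,::-1]
b=cams.get_image("wrist")["color"][:,:,::-1]
cv2.imwrite("pics/p3.png",np.hstack([cv2.resize(a,(400,375),interpolation=cv2.INTER_CUBIC),cv2.resize(b,(400,375))]))
E
```

```text
30.17908909433141
at [565.2  40.4 180.5] to [567.8  41.6  76. ] rotvec [ 0.04  0.03 -0.01] clock 3.5833
-0.3 0.01 0.03 1.05 0.0 0.0 -0.0; -0.3 0.01 0.03 1.05 0.0 0.0 -0.0; -0.3 0.01 0.03 1.05 0.0 0.0 -0.0; -0.3 0.01 0.03 1.05 0.0 0.0 -0.0; -0.3 0.01 0.03 1.05 0.0 0.0 -0.0
-0.3 0.01 0.03 1.05 0.0 0.0 -0.0; -0.3 0.01 0.03 1.05 0.0 0.0 -0.0; -0.3 0.01 0.03 1.05 0.0 0.0 -0.0; -0.3 0.01 0.03 1.05 0.0 0.0 -0.0; -0.3 0.01 0.03 1.05 0.0 0.0 -0.0
```

View pics/p3.png

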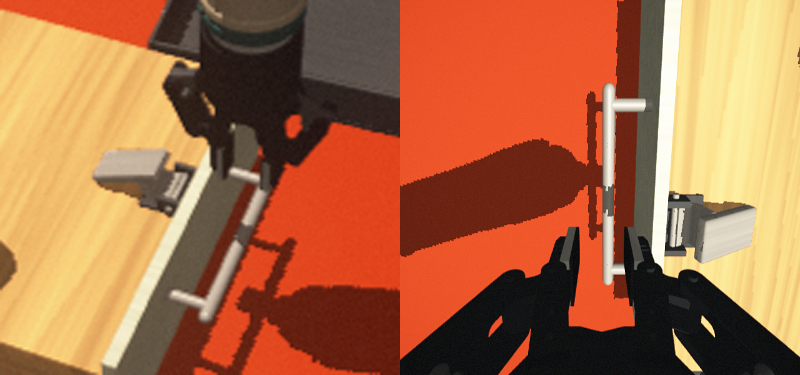

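Picture: the catch lies open on the unit's top. The fingers are above the handle, but the knuckles flare outwards and might meet the panel's top edge on descent. I'll compute the knuckle outline from the picture.

```bash
python3 - <<'E'
from h import *
from cell import read_state
from scipy.optimize import least_squares
s=read_state();p=s["eef_pos"];Rm=R.from_euler("xyz",s["tool_rot"]).as_matrix();print(s["qpos"].round(2))
for off in (0,-11,11):
  print(off)
  for q in [(268,188),(283,165),(300,165),(320,152),(328,128),(222,178),(170,90),(170,72),(215,165),(195,127)]:
    t=np.array([250+q[0]/2.5,180+q[1]/2.5])
    f=lambda a:(proj("side",p+Rm@np.array([off,a[0],-a[1]]))-t).ravel()
    print(q,least_squares(f,[0,20]).x.round(0),end=" ")
E
```

```text
[ 0.08  0.59 -0.31  1.8   0.24  0.79 -0.27]
0
(268, 188) [-18.  -2.] (283, 165) [-29.  31.] (300, 165) [-43.  37.] (320, 152) [-58.  59.] (328, 128) [-63.  88.] (222, 178) [21. -6.] (170, 90) [64. 82.] (170, 72) [ 64. 102.] (215, 165) [27.  8.] (195, 127) [44. 47.] -11
(268, 188) [-15. -16.] (283, 165) [-26.  18.] (300, 165) [-40.  24.] (320, 152) [-55.  46.] (328, 128) [-60.  75.] (222, 178) [ 25. -20.] (170, 90) [69. 69.] (170, 72) [68. 89.] (215, 165) [31. -6.] (195, 127) [48. 33.] 11
(268, 188) [-22.  12.] (283, 165) [-33.  45.] (300, 165) [-46.  51.] (320, 152) [-61.  72.] (328, 128) [-65. 101.] (222, 178) [17.  8.] (170, 90) [60. 95.] (170, 72) [ 59. 115.] (215, 165) [23. 22.] (195, 127) [40. 60.]
```

Estimate: at a deep vertical grasp the knuckles (about 44 mm out, 44 mm above the tips) would meet the panel's top. I'll grasp shallow instead, with the bar 9 mm above the tips and the tool tilted 6° (body towards the robot), which clears the panel by about 7 mm.

Request:
move_arm:
  targets: "-0.3 0.1 0.2 0 -3 0 0; -0.3 0 0.2 0 -3 0 0; -0.3 0 -0.2 2.0 0 0 0; -0.3 0 -0.2 2.0 0 0 0; -0.3 0 -0.1 1.0 0 0 0"

```text
clock: 4.1
eef_pos: [569.9, 41.5, 128.5]
tool_rot: [3.038, 0.001, 1.654]
force: [-0.1, 0.6, 0.3]
width: 29.8
gripper_force: 0.0
```

```bash
cat >> h.py <<'E'
def show(T):
    from cell import read_state
    s=read_state(); Rm=R.from_euler("xyz",s["tool_rot"]); p=s["eef_pos"]
    loc=(p-[U[0],U[1],0])@R.from_euler("z",U[2]).as_matrix()
    print("unit-frame",loc.round(1),"tool shift cm",(Rm.inv().apply(u2w(U,T)[0]-p)/10).round(2),"z-axis",Rm.as_matrix()[:,2].round(3),"F",s["force"].round(1),"w",s["width"],"q",s["qpos"].round(2))
E
python3 - <<'E'
from h import *
from cell import cams
show([-201,0,86])
a=cams.get_image("side")["color"][180:330,250:410,::-1]
b=cams.get_image("wrist")["color"][:,:,::-1]
cv2.imwrite("pics/p4.png",np.hstack([cv2.resize(a,(400,375),interpolation=cv2.INTER_CUBIC),cv2.resize(b,(400,375))]))
E
```

```text
unit-frame [-199.9   -0.3  128.5] tool shift cm [ 0.03 -0.55  4.22] z-axis [ 0.103  0.008 -0.995] F [-0.1  0.6  0.3] w 29.848607146385362 q [ 0.04  0.62 -0.25  1.93  0.31  0.52 -0.34]
```

View pics/p4.png

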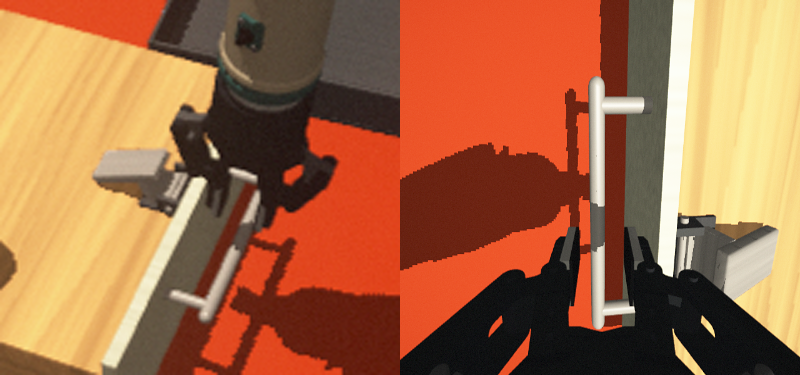

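The bar (x≈597 in the wrist half) lies between the pads (572 and 632), and the panel edge is clear. Descending.

Request:
move_arm:
  targets: "-0.3 0 -0.1 1.0 0 0 0; -0.3 0 -0.1 1.0 0 0 0; -0.3 0 -0.1 1.0 0 0 0; -0.3 0 -0.2 0.8 0 0 0; -0.3 0 0 0.4 0 0 0"

```text
clock: 4.62
eef_pos: [568.6, 41.8, 85.4]
tool_rot: [3.039, 0.0, 1.655]
force: [0.1, -0.6, -0.4]
width: 30.0
gripper_force: 0.0
```

```bash
python3 -c "
from h import *
show([-201,0,86])"
```

```text
unit-frame [-2.012e+02  1.000e-01  8.540e+01] tool shift cm [-0.01  0.02 -0.06] z-axis [ 0.102  0.008 -0.995] F [ 0.1 -0.6 -0.4] w 29.98020991464908 q [ 0.01  0.69 -0.21  1.96  0.35  0.42 -0.37]
```

No contact. Closing on the bar.

Request:
move_arm:
  targets: "-1 0 0 0 0 0 0; -1 0 0 0 0 0 0; -1 0 0 0 0 0 0; -1 0 0 0 0 0 0; -1 0 0 0 0 0 0"

```text
clock: 5.03
eef_pos: [569.6, 42.1, 86.6]
tool_rot: [3.037, -0.0, 1.655]
force: [2.4, 0.4, -9.3]
width: 9.4
gripper_force: 58.4
```

Request:
move_arm:
  targets: "-1 0 -0.5 -0.05 0 0 0; -1 0 -0.8 -0.1 0 0 0; -1 0 -0.8 -0.1 0 0 0; -1 0 -0.8 -0.1 0 0 0; -1 0 -0.8 -0.1 0 0 0"

```text
clock: 5.45
eef_pos: [530.4, 38.7, 86.7]
tool_rot: [3.039, 0.0, 1.655]
force: [3.2, 0.2, -22.6]
width: 9.8
gripper_force: 58.2
```

```bash
python3 -c "
from h import *
show([-321,0,86])"
```

```text
unit-frame [-2.395e+02  2.000e-01  8.670e+01] tool shift cm [-0.02 -8.12 -0.76] z-axis [ 0.102  0.008 -0.995] F [  3.2   0.2 -22.6] w 9.750229054291426 q [ 0.    0.65 -0.19  2.06  0.36  0.35 -0.39]
```

Request:
move_arm:
  targets: "-1 0 -0.8 0 0.5 0 0; -1 0 -0.8 0 0.5 0 0; -1 0 -0.8 -0.05 0.5 0 0; -1 0 -0.8 -0.05 0.5 0 0; -1 0 -0.8 -0.05 0 0 0"

```text
clock: 5.87
eef_pos: [494.0, 35.5, 86.5]
tool_rot: [3.068, -0.0, 1.654]
force: [3.5, 0.1, -4.1]
width: 9.3
gripper_force: 60.3
```

```bash
python3 -c "
from h import *
show([-321,0,86])"
```

```text
unit-frame [-2.761e+02  1.000e-01  8.650e+01] tool shift cm [-0.01 -4.48 -0.28] z-axis [ 0.073  0.006 -0.997] F [ 3.5  0.1 -4.1] w 9.262865664277154 q [-0.    0.63 -0.19  2.13  0.36  0.34 -0.4 ]
```

Request:
move_arm:
  targets: "-1 0 -0.8 -0.05 0.3 0 0; -1 0 -0.8 -0.05 0.3 0 0; -1 0 -0.8 -0.05 0 0 0; -1 0 -0.8 -0.05 0 0 0; -1 0 -0.6 -0.05 0 0 0"

```text
clock: 6.28
eef_pos: [454.5, 32.2, 86.4]
tool_rot: [3.081, 0.0, 1.654]
force: [3.1, -2.2, 4.2]
width: 9.4
gripper_force: 61.1
```

```bash
python3 -c "
from h import *
show([-321,0,86])"
```

```text
unit-frame [-315.7    0.    86.4] tool shift cm [-0.   -0.53  0.  ] z-axis [ 0.061  0.005 -0.998] F [ 3.1 -2.2  4.2] w 9.444815109683072 q [-0.01  0.6  -0.17  2.22  0.37  0.28 -0.43]
```

Continue gently to the stop.

Request:
move_arm:
  targets: "-1 0 -0.3 0 0.3 0 0; -1 0 -0.3 0 0.3 0 0; -1 0 -0.3 0 0 0 0; -1 0 -0.2 0 0 0 0; -1 0 0 0 0 0 0"

```text
clock: 6.7
eef_pos: [449.7, 31.8, 86.4]
tool_rot: [3.081, -0.001, 1.654]
force: [13.3, -2.3, -1.0]
width: 9.4
gripper_force: 60.5
```

```bash
python3 -c "
from h import *
show([-321,0,86])"
```

```text
unit-frame [-3.206e+02  1.000e-01  8.640e+01] tool shift cm [-0.01 -0.05  0.04] z-axis [ 0.061  0.006 -0.998] F [13.3 -2.3 -1. ] w 9.427435346764696 q [-0.01  0.6  -0.17  2.24  0.38  0.27 -0.43]
```

At the stop (13 N). Release, centre and lift.

Request:
move_arm:
  targets: "-0.3 0 0 0 0 0 0; -0.3 0 0.1 0 0 0 0; -0.3 0 0.2 0 0 0 0; -0.3 0 0 0 0 0 0; -0.3 0 0 -0.3 0 0 0"

```text
clock: 7.12
eef_pos: [445.1, 31.7, 87.6]
tool_rot: [3.096, 0.0, 1.655]
force: [-0.2, -0.2, 1.4]
width: 29.9
gripper_force: 0.0
```

```bash
python3 -c "
from h import *
show([-321,0,86])"
```

```text
unit-frame [-325.1    0.4   87.6] tool shift cm [-0.04  0.4   0.18] z-axis [ 0.046  0.004 -0.999] F [-0.2 -0.2  1.4] w 29.933690956209645 q [-0.01  0.59 -0.18  2.23  0.37  0.29 -0.43]
```

Request:
move_arm:
  targets: "-0.3 0 0.2 -1.0 0 0 0; -0.3 0 0.1 -2.0 0 0 0; -0.3 0 0.1 -3.0 0 0 0; -0.3 0 0 -4.0 0 0 0; -0.3 0 0 0 0 0 0"

```text
clock: 7.53
eef_pos: [448.2, 32.4, 193.5]
tool_rot: [3.084, -0.0, 1.655]
force: [1.5, 0.7, 0.2]
width: 30.2
gripper_force: 0.0
```

Request:
move_arm:
  targets: "-0.3 -4 0 0 0 0 0; -0.3 -4 0 0 0 0 0; -0.3 -4 0 0 0 0 0; -0.3 -4 0 0 0 0 0; -0.3 0 0 0 0 0 0"

```text
clock: 7.95
eef_pos: [458.1, -137.0, 188.0]
tool_rot: [3.094, 0.004, 1.642]
force: [0.2, 0.0, -0.2]
width: 29.8
gripper_force: 0.0
```

```bash
python3 - <<'E'
from h import *
from cell import cams
show([-321,0,86])
a=cams.get_image("top")["color"][100:340,130:520,::-1].copy()
pt=proj("top",u2w(U,[[-322,86,95],[-322,-86,95],[-282,170,128],[-282,-170,128]]));print(pt)
for q in pt: cv2.circle(a,tuple(int(round(v)) for v in q-[130,100]),1,(255,0,0),-1)
cv2.imwrite("pics/p5.png",cv2.resize(a,None,fx=2,fy=2,interpolation=cv2.INTER_CUBIC))
E
```

```text
unit-frame [-326.2 -168.9  188. ] tool shift cm [16.93 -0.17 10.13] z-axis [ 0.048 -0.001 -0.999] F [ 0.2  0.  -0.2] w 29.798052993886447 q [ 0.49  0.45 -0.35  2.07  0.24  0.62  0.05]
[[284.57523091 317.69150776]
 [355.01645561 310.11698378]
 [246.6522544  304.21276949]
 [388.74730863 288.97271432]]
```

View pics/p5.png

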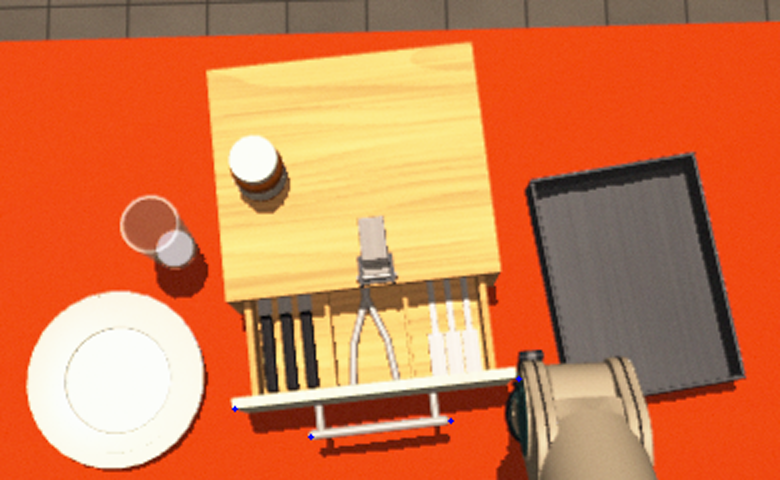

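The drawer is out at the predicted full-travel marks (handle ends at (311,436) and (450,421)). The catch lies open on top (372,240), and the tin, plate, glass and jar have not moved. Handing in.

```bash
python3 -c "
from cell import order
print(order.finish_job())"
```

```text
the job is handed in; nothing more can be done
None
```

I flipped the catch right back so it lies open on the unit's top, then pulled the drawer by its handle to its stop; the last picture shows it left open, the tin, plate, glass and jar where they were, and the job is handed in at about 8 s.

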